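Top up the dishwasher tablet jar and close everything

ROBOT

A 6-joint arm with a two-finger parallel gripper is mounted at the origin on the work surface. World frame = base frame: x ahead of the robot, y to its left, z up, the work surface at z = 0. Lengths are in m, angles in degrees, forces in N, time in s.
With the tool pointing down it reaches from about 0.25 to 0.725 m from the base axis. Payload 9.7 kg.
Tool frame: the origin (TCP) lies between the finger pads; the fingertips stand 19 mm ahead of it and the grasp point (between the pads) is the TCP; z points along the fingers, y is the line along which they close (so a half turn about z gives the same grasp; the last joint's range is limited). The gripper opens to 85 mm and grips with 20 to 120 N. Pads are 22 mm wide; open, the fingers measure 114 mm over their backs; the gripper's body (76 mm by 85 mm) begins 54 mm behind the grasp point. The pads swing forward as they close: fully open they stand 13 mm farther back than shut.
Start: joints at [76.776, 4.979, 10.078, 95.1, 0, 90], TCP at [0.126, 0.535, 0.25] pointing down, gripper open.
Joint ranges: [-179.16, 179.16], [-48.56, 103.87], [-65.8, 70.77], [-126.05, 130.52], [-82.76, 87.17], [-180, 180]. Speed limits (degrees/s): [127.2, 127.2, 147.25, 180, 180, 180].

INTERFACE

Orientations are given as [roll, pitch, yaw] about the fixed x, y, z axes, in that order (R = Rz(yaw) Ry(pitch) Rx(roll)).
In Python, from workcell import telemetry, camera, calibration, workorder gives the robot as it stands.
- The arm moves only by the tool play_rows, never from a script. Its argument "increments" is a list of rows, each a list of 3 entries, a list of its own where there are three numbers: the shift along the tool's x, y, z in mm, then the turn, a rotation vector about the tool's x, y, z in degrees, then the closure, from 0 (fully open) to 1 (shut). In form: [[[x, y, z], [ax, ay, az], jaw], ...]. A call has 1 to 20 rows; each row is the pose to reach, as a shift and turn from the pose commanded when the call began, along the tool's axes at that moment; what a row does not reach only later rows make up. A row lasts 1/10 s, in which the tool goes at most 50 mm and 8.59 degrees, less where a joint would pass 70% of its speed; a pose out of reach is approached as far as the arm can. A call with a gripper value outside its range is refused whole. The fingers move at their own pace and stop on an object; "grip_force" is the grip in N (left out, the last holds). Time passes only in rows, so rows that repeat a pose let the fingers close. It gives the time, the measured TCP pose, the force, the opening and the grip force at its end, in the units of the state.
- telemetry.get_obs(): the state, without advancing time (a new reading comes with each control period).
- camera(name): name is "scene" or "top"; returns (picture, depth): 480x640x3 uint8, red, green, blue; 480x640 float32, m along the optical axis (not along the pixel's ray), 0 where there is no reading.
- calibration(name): a dict with "vertical_fov" (degrees; the focal length in pixels is half the picture's height over the tangent of half this angle, whatever the lens; pixels are square), "cx", "cy" (the principal point, pixels), "k1" (the pictures are not rectified: a ray, as slopes to the right and down, at radius r is drawn at 1 + k1 r^2 times it, then the intrinsics apply), "rvec" (rotation vector, rad) and "tvec" (3), from world to camera coordinates, as OpenCV has them. Camera axes: x right, y down, z forward; pixel columns grow to the right and rows downward; lengths in m; the calibration is good to about 2 mm. A picture is of the moment at which its call begins. calibration takes no time and is no camera call.
- workorder.job_done(): hands the job in; it is judged then, once.
The state is a dict: "time": time; "q": joint angles; "qd": joint speeds; "joint_efforts": joint torques, N m; "ee_pos": TCP position; "tcp_rot": TCP orientation; "wrist_force": force on the tool from outside, world axes, zero at the start; "torque": the same for the moment, N m; "opening": finger opening in m; "grasp_force": force on a finger pad.
Only numpy, scipy, OpenCV 4.12 (cv2) and the standard library are available. Lean on these libraries where they do the work, as an engineer would, in place of code of your own. Each camera call takes 0.05 s, during which the arm holds its last target. There are 200 camera calls.

TASK

Put every dishwasher tablet lying on the worktop into the open jar. Then set the lid on the jar, turn it backwards (anticlockwise) until its thread drops into place and screw it down clockwise fully home. Move both spring clips from their steel stand onto the upright fin on top of the refill carton, side by side, pushed well down and left gripping upright and square to it, so that the carton stays shut too; do not knock over the mug or the soap bottle.

Things in the scene. Friction and masses are not known exactly. Their poses are not given: they have to be found in the camera images.
- tablet1: white pressed dishwasher tablet, 36 (its x) x 26 (its y) x 14 mm high, lying flat; origin at the centre of its underside. There are 3 to 5 tablets; absent ones read None from the start
- tablet2: another such tablet
- tablet3: another such tablet
- tablet4: another such tablet
- tablet5: another such tablet
- jar: grey plastic jar, fixed, open at the top: 90 mm across, 85 mm high, mouth 67 mm wide, inner floor 5 mm up; origin at the centre of its underside, z up. Neck 75 mm across, with a coarse right-hand thread outside (see jar_thread)
- lid: aluminium screw lid, 94 mm across, 0.12 kg, lying on the worktop right way up; origin at the centre of its lower edge, z up along the axis; its top face is 28 mm up. Hidden inside, 3 lugs (14 degrees wide, 120 degrees apart, 3 to 7 mm above the lower edge, innermost faces on a 79 mm circle). It turns easily
- carton: white card refill carton fixed to the worktop, 70 (x) x 120 (y) mm, 75 mm high, shallow gable roof rising to 85 mm and, along the middle of the top, an upright fin along its y axis: 4 mm thick, 110 mm long, top edge 124 mm above the worktop; origin at the centre of its underside
- stand: steel plate standing upright on a 60 x 130 mm foot, 6 mm thick, fixed: plate along its y axis, 4 mm thick, 120 mm long, top edge 46 mm above the worktop; origin at the centre of its underside. Both clips start pinched on this plate
- clip1: one of two peg-like wooden spring clips, 36 mm wide, starting upright on the stand's plate. Origin on the pivot; z up to the handles (ends 36 mm above the pivot), jaw tips 38 mm below it; y along the pivot; x across the jaws (squeeze along x). An 8 mm bar at the pivot closes the throat. This frame belongs to one arm, so it tilts 0.2 rad when squeezed
- clip2: the other such clip, the same in all
- clip1_arm (a joint): angle of clip1's other arm, sprung shut: 0 empty, about 0.06 gripping a 4 mm edge, 0.45 rad fully open. Gripping 4 mm, the handles measure 18 mm over all at the pivot, 32 mm at the ends; squeezed (about 13 N a finger, 20 mm above the pivot) until parallel, 18 mm over all, the tips open to a stop, 19 mm apart
- clip2_arm (a joint): the same for clip2
- mug: blue mug, 80 mm across, 90 mm high, a bystander; origin at the centre of its underside
- soap: clear soap bottle, 60 mm across, 160 mm high, a bystander; origin at the centre of its underside
- jar_thread (a point): on the jar's axis, 85 mm up, level with the rim. Thread: three ridges, 86 mm over all; each climbs anticlockwise (seen from above) over 66 degrees, from 73 to 80 mm above the worktop, and has an end stop at its low end, so a lid on top of the ridges jams if turned clockwise. From each high end to the next stop is a 48 degree gap, where lugs drop in
- lid_knob (a point): centre of the knob's top, on the lid's axis 54 mm above its lower edge: round black knob 38 mm across, 26 mm tall. Lower edge over worktop: 70 to 78 mm with the lugs on ridges or stops; turned back at most 120 degrees it drops to 67.5; then clockwise, 65 to 105 degrees in all, the ridges lead it down to 61.5 mm against the stops: fully home

How it is judged:
By the outcome, as a careful person would: the job done as asked, in the order asked, and still so for the second after the job is handed in, with the robot touching nothing.
Of tablet1, tablet2, tablet3, tablet4, tablet5 only 3 to 5 are there at a start; the rules pass over those that are not, and their reading is None.
At some moment in a run one of tablet1, tablet2, tablet3, tablet4, tablet5, lid may be knocked a few centimetres aside while the robot is not near it.
It also fails if it takes over 210 s, if anything falls off the work surface, if the arm or the gripper's body presses on something with over 40 N, if the wrist force passes 120 N, or if a joint passes its speed limit or range.

## Working session

There is one attempt and no reset: what is moved stays moved. The work goes in short steps, Python scripts to look and compute and a tool call to move; the robot and the scene stay as the last step left them, time stands still between calls to the robot, and variables do not carry over. Pictures are saved under pics/ and viewed, at most 14 in all, crops included, and the job is handed in when it is done.

Besides the shell and the picture viewer there is one more tool, called after "Call:" as a command line: name --argument value ..., lists and objects as JSON in quotes. play_rows: Moves the arm, as the interface text tells. Its arguments: {"type":"object","properties":{"increments":{"type":"array"},"grip_force":{"type":"number"}},"required":["increments"]}

```bash
mkdir -p pics; ls; python3 - <<'E'
from workcell import telemetry, camera, calibration
import numpy as np, cv2
for n in ("top","scene"):
    print(n,calibration(n)); p,d=camera(n); cv2.imwrite(f"pics/{n}0.png",p[:,:,::-1]); np.save(f"{n}0p.npy",p);np.save(f"{n}0d.npy",d)
print(telemetry.get_obs())
E
```

```text
pics
top {'vertical_fov': 49.7095476334838, 'cx': 323.6765389960067, 'cy': 244.82075955823973, 'k1': -0.1064913573257123, 'rvec': array([ 2.17155012, -2.16333745,  0.15901059]), 'tvec': array([-0.04577164,  0.61353696,  1.03834924])}
scene {'vertical_fov': 53.4858585790024, 'cx': 311.87867446346434, 'cy': 242.13374278263305, 'k1': -0.06749270731343462, 'rvec': array([ 2.1427181 ,  0.59462682, -0.29541334]), 'tvec': array([-0.49434185, -0.13985593,  1.23220586])}
{'time': 0.1, 'q': array([7.67773131e+01, 5.00705769e+00, 1.00378989e+01, 9.50992418e+01,
       8.29115146e-05, 8.99992639e+01]), 'qd': array([ 0.01671033, -0.10336063,  0.01084458, -0.05519842,  0.04193531,
        0.01407803]), 'joint_efforts': array([-7.51896714e-04, -5.21556759e+01,  4.65656841e+01,  1.57767377e-02,
        1.66552758e-05, -3.61890912e-06]), 'ee_pos': array([0.12576152, 0.53523528, 0.24965269]), 'tcp_rot': array([-1.79931599e+02, -8.37902077e-05,  1.66778049e+02]), 'wrist_force': array([-0.51332133, -0.30283394,  0.37347589]), 'torque': array([-0.0145207 ,  0.0431799 , -0.02714208]), 'grasp_force': 0.0, 'opening': 0.08523012934985011}
```

View pics/top0.png

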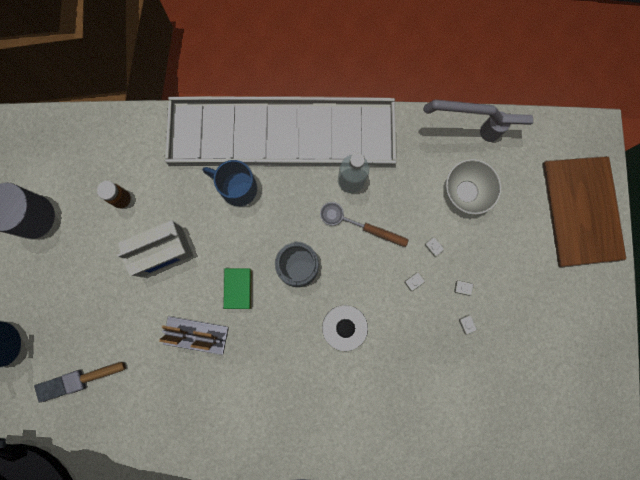

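View pics/scene0.png

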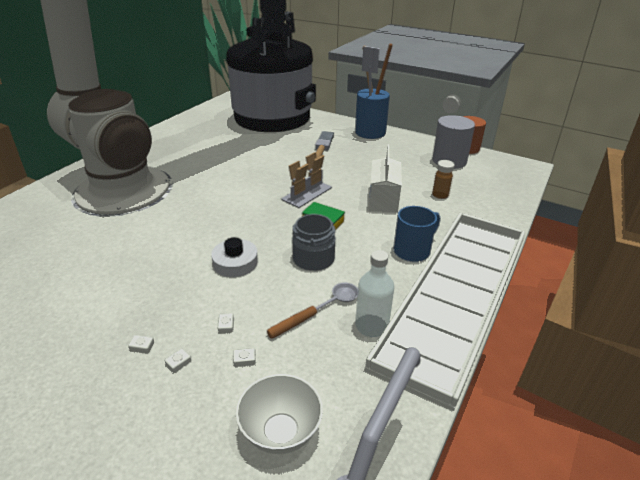

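Top view: four tablets at px (434,247), (414,282), (464,288), (468,325). Lid (345,328), jar (297,264), carton (153,249), stand with clips (194,335), mug (236,182), soap (354,172).

```bash
cat > h.py <<'E'
from workcell import telemetry, camera, calibration
import numpy as np, cv2
from scipy.spatial.transform import Rotation as Ro
def cam(n):
    c=calibration(n); f=240/np.tan(np.radians(c['vertical_fov']/2))
    K=np.array([[f,0,c['cx']],[0,f,c['cy']],[0,0,1]]); R=cv2.Rodrigues(c['rvec'])[0]
    return K,np.array([c['k1'],0,0,0,0.]),R,c['tvec']
def rays(n,px):
    K,D,R,t=cam(n); s=cv2.undistortPoints(np.array(px,float).reshape(-1,1,2),K,D)[:,0]
    return -R.T@t,np.c_[s,np.ones(len(s))],R
def onz(n,px,z):
    o,d,R=rays(n,px); w=d@R; return o+w*((z-o[2])/w[:,2])[:,None]
def cloud(n,d):
    v,u=np.mgrid[0:480,0:640]; o,r,R=rays(n,np.c_[u.ravel(),v.ravel()])
    return ((r*d.reshape(-1,1))@R+o).reshape(480,640,3)
def proj(n,P):
    c=calibration(n);K,D,R,t=cam(n); return cv2.projectPoints(np.array(P,float).reshape(-1,1,3),c['rvec'],t,K,D)[0][:,0]
def rect(mask):
    cs=cv2.findContours(mask.astype(np.uint8),cv2.RETR_EXTERNAL,cv2.CHAIN_APPROX_NONE)[0]
    return sorted(cs,key=cv2.contourArea,reverse=True)
def tablets(p,d):
    P=cloud('top',d); z=P[...,2]
    m=(z>.008)&(z<.02)&(p.min(2)>110)
    out=[]
    for c in rect(m):
        if not 60<cv2.contourArea(c)<500: continue
        w=onz('top',c[:,0],.012)[:,:2]; (cx,cy),(a,b),th=cv2.minAreaRect((w*1000).astype(np.float32))
        if a<b: a,b,th=b,a,th+90
        if a>48 or b<16:continue
        out.append((cx,cy,a,b,(th+90)%180-90))
    return out
def tool():
    o=telemetry.get_obs(); return o['ee_pos']*1000,Ro.from_euler('xyz',o['tcp_rot'],degrees=True),o
def delta(target,yawdeg=None):
    """shift in tool axes (mm) to world target mm"""
    p,R,o=tool(); return R.inv().apply(np.array(target)-p)
E
python3 - <<'E'
from h import *
p=np.load('top0p.npy');d=np.load('top0d.npy');P=cloud('top',d)
for t in tablets(p,d): print('tab',np.round(t,1))
for n,px in dict(table=(390,400),lid=(345,310),knob=(345,328),jar=(297,264),jarrim=(297,246),carton=(153,249),mug=(236,160),soap=(357,160)).items():
    print(n,P[px[1],px[0]].round(4))
z=P[...,2]
def circ(name,u0,u1,v0,v1,zlo,zhi):
    m=np.zeros_like(z,bool); m[v0:v1,u0:u1]=True; m&=(z>zlo)&(z<zhi)
    c=rect(m)[0]; w=P[m]; zz=np.median(w[:,2])
    e=onz('top',c[:,0],zz)[:,:2]*1000; print(name,np.round(cv2.minEnclosingCircle(e.astype(np.float32)),1) if 0 else (np.round(cv2.fitEllipse(e.astype(np.float32))[0],1),np.round(cv2.fitEllipse(e.astype(np.float32))[1],1)),zz)
circ('lid',315,375,300,360,.02,.035);circ('knob',315,375,300,360,.045,.06)
circ('jarrim',265,330,230,295,.08,.09);circ('jarshoulder',265,330,230,295,.05,.09)
circ('mug',205,260,155,210,.08,.095)
def line(name,u0,u1,v0,v1,zlo,zhi):
    m=np.zeros_like(z,bool); m[v0:v1,u0:u1]=True; m&=(z>zlo)&(z<zhi)
    w=P[m]*1000;r=cv2.minAreaRect(w[:,:2].astype(np.float32)); print(name,len(w),r, np.median(w[:,2]),w[:,2].max())
line('fin',110,200,210,285,.112,.135); line('carton',110,200,210,285,.06,.135)
line('foot',150,240,305,365,.003,.012);line('plate',150,240,305,365,.035,.05);line('clips',150,240,305,365,.055,.15)
q=(slice(305,365),slice(150,240)); np.set_printoptions(linewidth=250)
im=cv2.resize(p[300:370,150:245],None,fx=8,fy=8,interpolation=cv2.INTER_CUBIC);cv2.imwrite('pics/clips.png',im[:,:,::-1])
E
```

```text
tab [ 540.5 -238.1   35.5   26.3  -53.7]
tab [ 615.8 -283.1   36.2   26.2   38.2]
tab [ 526.8 -344.9   36.    25.6   76.1]
tab [ 448.6 -351.7   34.5   25.5   20.6]
table [ 0.2903 -0.1845  0.0018]
lid [ 0.4791 -0.0885  0.0233]
knob [ 0.4431 -0.0863  0.0571]
jar [0.5763 0.0126 0.0057]
jarrim [0.6071 0.011  0.07  ]
carton [0.5981 0.2992 0.0818]
mug [0.7792 0.1355 0.0909]
soap [ 0.7604 -0.1034  0.1603]
lid (array([442.8, -87.2]), array([91.9, 92.9])) 0.028373546584509635
knob (array([443.1, -87.1]), array([36.1, 36.5])) 0.05383626666206809
jarrim (array([572.9,  12.2]), array([74.1, 76. ])) 0.08489379987989565
jarshoulder (array([571.8,  12.3]), array([85.4, 86.7])) 0.07638149242193304
mug (array([740.4, 141. ]), array([77.5, 79.9])) 0.08865600364408888
fin 204 ((602.7393188476562, 305.32574462890625), (5.931827068328857, 111.47705078125), 23.67292594909668) 123.34239839292906 128.7019568882004
carton 2209 ((602.4302978515625, 305.3377685546875), (73.5379867553711, 122.71041870117188), 22.87891387939453) 81.5338624522961 128.7019568882004
foot 1337 ((426.1527404785156, 228.89755249023438), (123.98867797851562, 190.5364227294922), 0.7484719157218933) 5.599994101290751 11.79490417678597
plate 65 ((425.8267822265625, 226.85829162597656), (120.2836685180664, 14.238255500793457), 81.15325164794922) 45.65383226738673 49.44949437329838
clips 641 ((424.8989562988281, 226.39918518066406), (100.50933837890625, 32.34185791015625), 81.11255645751953) 80.05839105660706 100.34231679759631
```

View pics/clips.png

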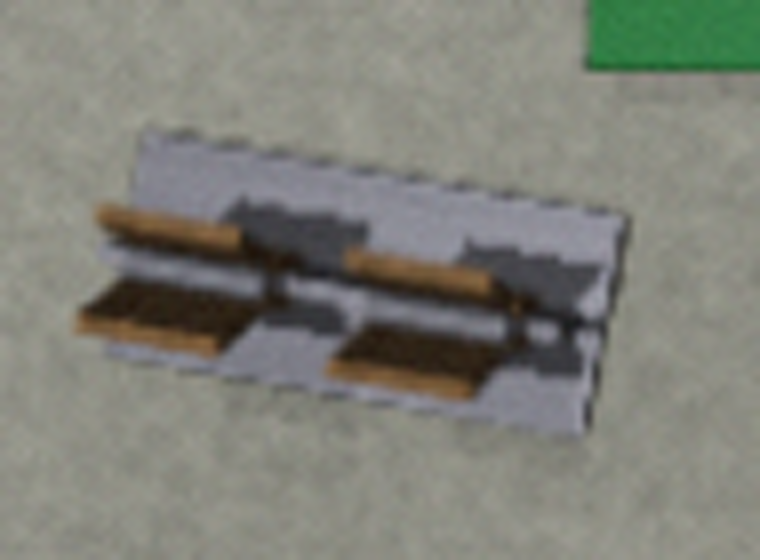

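```bash
cat >> h.py <<'E'
def plan(*W):
    p,R,o=tool()
    for w in W:
        x,y,z,yaw=w[:4]; roll,pitch=(w[4:6] if len(w)>4 else (180,0))
        T=Ro.from_euler('xyz',[roll,pitch,yaw],degrees=True)
        rv=np.degrees((R.inv()*T).as_rotvec())
        print(w[:4],'->',R.inv().apply(np.array([x,y,z])-p).round(1).tolist(),rv.round(2).tolist())
E
python3 - <<'E'
from h import *
plan((540.5,-238.1,110,126.3))
E
```

```text
(540.5, -238.1, 110, 126.3) -> [-580.6, -657.8, 140.4] [-0.07, 0.02, 40.48]
```

Call:
play_rows --increments '[[[-290,-329,0],[0,0,20],0.3],[[-290,-329,0],[0,0,20],0.3],[[-290,-329,0],[0,0,20],0.3],[[-290,-329,0],[0,0,20],0.3],[[-290,-329,0],[0,0,20],0.3],[[-290,-329,0],[0,0,20],0.3],[[-290,-329,0],[0,0,20],0.3],[[-290,-329,0],[0,0,20],0.3],[[-290,-329,0],[0,0,20],0.3],[[-581,-658,140],[0,0,40.5],0.3],[[-581,-658,140],[0,0,40.5],0.3],[[-581,-658,140],[0,0,40.5],0.3],[[-581,-658,140],[0,0,40.5],0.3],[[-581,-658,140],[0,0,40.5],0.3],[[-581,-658,140],[0,0,40.5],0.3],[[-581,-658,140],[0,0,40.5],0.3],[[-581,-658,140],[0,0,40.5],0.3],[[-581,-658,140],[0,0,40.5],0.3],[[-581,-658,140],[0,0,40.5],0.3],[[-581,-658,140],[0,0,40.5],0.3]]'

```text
time: 2.1
ee_pos: [0.5405, -0.2391, 0.1084]
tcp_rot: [-179.9, -0.2, 126.2]
wrist_force: [-0.6, 0.8, 0.2]
opening: 0.0596
grasp_force: 0.0
```

```bash
python3 - <<'E'
from h import *
p,d=camera('top')
for t in tablets(p,d): print('tab',np.round(t,1))
print(tool()[2])
plan((540.5,-238.1,22,126.3),(572.5,12.2,140,126.3))
E
```

```text
tab [ 619.2 -280.2   27.1   26.6   38.2]
{'time': 2.15, 'q': array([-2.37785846e+01,  1.01484110e+01,  2.40224229e-01,  8.02088850e+01,
        1.15173569e-02,  3.00006381e+01]), 'qd': array([ 1.41375544, -2.47385284, -0.65754062,  0.54925092,  0.16684937,
        0.21592796]), 'joint_efforts': array([ -1.52955305, -55.42900443,  46.83729172,  -0.37305107,
        -0.08527732,  -0.09937892]), 'ee_pos': array([ 0.5403543 , -0.238025  ,  0.10951997]), 'tcp_rot': array([-1.79951437e+02, -1.07145240e-01,  1.26220720e+02]), 'wrist_force': array([1.67113517, 1.15527153, 1.04348107]), 'torque': array([-0.00263696,  0.05809451, -0.00014063]), 'grasp_force': 0.0, 'opening': 0.05979197203094169}
(540.5, -238.1, 22, 126.3) -> [-0.3, 0.1, 87.5] [-0.05, -0.11, -0.08]
(572.5, 12.2, 140, 126.3) -> [182.9, 173.8, -30.3] [-0.05, -0.11, -0.08]
```

Call:
play_rows --increments '[[[0,0,45],[0,0,0],0.3],[[0,0,80],[0,0,0],0.3],[[0,0,88],[0,0,0],0.3],[[0,0,88],[0,0,0],0.3],[[0,0,88],[0,0,0],1],[[0,0,88],[0,0,0],1],[[0,0,88],[0,0,0],1],[[0,0,88],[0,0,0],1],[[0,0,88],[0,0,0],1],[[0,0,88],[0,0,0],1],[[0,0,88],[0,0,0],1],[[0,0,50],[0,0,0],1],[[0,0,0],[0,0,0],1],[[0,0,-30],[0,0,0],1],[[183,174,-30],[0,0,0],1],[[183,174,-30],[0,0,0],1],[[183,174,-30],[0,0,0],1],[[183,174,-30],[0,0,0],1],[[183,174,-30],[0,0,0],1],[[183,174,-30],[0,0,0],1]]' --grip_force 40

```text
time: 4.15
ee_pos: [0.5735, 0.0175, 0.1415]
tcp_rot: [179.9, 0.0, 126.6]
wrist_force: [0.9, 0.6, -0.7]
opening: 0.0242
grasp_force: 39.6
```

```bash
python3 - <<'E'
from h import *
p,d=camera('top')
for t in tablets(p,d): print('tab',np.round(t,1))
o=tool()[2];print(o['opening'],o['grasp_force'],o['ee_pos'],o['qd'])
plan((572.5,12.2,85,126.3),(572.5,12.2,150,126.3),(615.8,-283.1,110,38.2),(615.8,-283.1,110,218.2))
E
```

```text
tab [ 615.7 -283.    36.2   26.5   38.2]
tab [ 526.8 -344.9   36.    25.6   76.1]
tab [ 448.6 -351.8   34.5   25.5   21.2]
0.024593922100187484 39.63123679161072 [0.57331411 0.01549903 0.14142402] [-3.66685212 -0.18040228 -0.49894831  0.18297865 -0.73876956 -2.0175849 ]
(572.5, 12.2, 85, 126.3) -> [-2.1, -2.7, 56.4] [0.09, 0.04, 0.23]
(572.5, 12.2, 150, 126.3) -> [-2.2, -2.6, -8.6] [0.09, 0.04, 0.23]
(615.8, -283.1, 110, 38.2) -> [-265.2, -143.6, 31.4] [0.1, -0.03, 88.33]
(615.8, -283.1, 110, 218.2) -> [-265.2, -143.6, 31.4] [0.03, 0.1, -91.67]
```

Call:
play_rows --increments '[[[0,0,0],[0,0,0],1],[[0,0,30],[0,0,0],1],[[0,0,55],[0,0,0],1],[[0,0,55],[0,0,0],1],[[0,0,55],[0,0,0],0.6],[[0,0,55],[0,0,0],0.6],[[0,0,55],[0,0,0],0.6],[[0,0,10],[0,0,0],0.6],[[0,0,-20],[0,0,0],0.4],[[-264,-140,0],[0,0,88],0.3],[[-264,-140,0],[0,0,88],0.3],[[-264,-140,0],[0,0,88],0.3],[[-264,-140,0],[0,0,88],0.3],[[-264,-140,0],[0,0,88],0.3],[[-264,-140,0],[0,0,88],0.3],[[-264,-140,30],[0,0,88],0.3],[[-264,-140,30],[0,0,88],0.3],[[-264,-140,30],[0,0,88],0.3],[[-264,-140,30],[0,0,88],0.3],[[-264,-140,30],[0,0,88],0.3]]'

```text
time: 6.2
ee_pos: [0.6165, -0.2835, 0.1113]
tcp_rot: [179.9, -0.0, 38.0]
wrist_force: [-0.5, -0.3, 1.1]
opening: 0.0596
grasp_force: 0.0
```

```bash
python3 - <<'E'
from h import *
p,d=camera('top')
for t in tablets(p,d): print('tab',np.round(t,1))
P=cloud('top',d);print('jar z',P[255:275,288:306,2].max())
o=tool()[2];print(o['opening'],o['grasp_force'],o['ee_pos'],o['tcp_rot'],o['q'])
plan((615.8,-283.1,22,38.2),(572.5,12.2,140,38.2))
E
```

```text
tab [572.1  12.8  35.6  25.9 -52.7]
jar z 1.1071730583647441
0.059918849314722654 0.0 [ 0.61655796 -0.28348479  0.11132463] [ 1.79931161e+02 -3.45075187e-02  3.80211260e+01] [-2.46919657e+01  2.21984098e+01  1.52046455e+01  8.29292374e+01
 -8.91287596e-04  1.17286928e+02]
(615.8, -283.1, 22, 38.2) -> [-0.4, -0.9, 89.3] [0.07, -0.03, -0.18]
(572.5, 12.2, 140, 38.2) -> [147.4, -260.0, -28.9] [0.07, -0.03, -0.18]
```

Tablet 1 is in the jar. Next one.

Call:
play_rows --increments '[[[0,-1,45],[0,0,0],0.3],[[0,-1,80],[0,0,0],0.3],[[0,-1,89],[0,0,0],0.3],[[0,-1,89],[0,0,0],0.3],[[0,-1,89],[0,0,0],1],[[0,-1,89],[0,0,0],1],[[0,-1,89],[0,0,0],1],[[0,-1,89],[0,0,0],1],[[0,-1,89],[0,0,0],1],[[0,-1,89],[0,0,0],1],[[0,-1,89],[0,0,0],1],[[0,0,50],[0,0,0],1],[[0,0,0],[0,0,0],1],[[147,-260,-29],[0,0,0],1],[[147,-260,-29],[0,0,0],1],[[147,-260,-29],[0,0,0],1],[[147,-260,-29],[0,0,0],1],[[147,-260,-29],[0,0,0],1],[[147,-260,-29],[0,0,0],1],[[147,-260,-29],[0,0,0],1]]'

```text
time: 8.25
ee_pos: [0.5703, 0.0169, 0.1415]
tcp_rot: [180.0, -0.2, 38.6]
wrist_force: [1.3, -1.3, 0.2]
opening: 0.0246
grasp_force: 39.8
```

```bash
python3 - <<'E'
from h import *
p,d=camera('top')
for t in tablets(p,d): print('tab',np.round(t,1))
o=tool()[2];print(o['opening'],o['grasp_force'],o['ee_pos'],o['qd'])
plan((572.5,12.2,85,38.2),(526.8,-344.9,110,76.1))
E
```

```text
tab [ 526.6 -344.9   35.8   25.8   77.1]
tab [ 448.6 -351.7   34.5   25.5   20.6]
0.02468540172323533 39.7859662771225 [0.57064721 0.01471545 0.14105308] [-3.54817286  1.26251461  0.20031546 -0.48998899 -0.78687674 -1.59215534]
(572.5, 12.2, 85, 38.2) -> [-0.2, 3.0, 56.1] [0.08, -0.12, 0.33]
(526.8, -344.9, 110, 76.1) -> [-258.4, 254.0, 30.8] [0.12, -0.09, -37.57]
```

Call:
play_rows --increments '[[[0,0,0],[0,0,0],1],[[0,0,30],[0,0,0],1],[[0,0,50],[0,0,0],1],[[0,0,50],[0,0,0],1],[[0,0,50],[0,0,0],0.6],[[0,0,50],[0,0,0],0.6],[[0,0,50],[0,0,0],0.6],[[0,0,10],[0,0,0],0.6],[[0,0,-20],[0,0,0],0.4],[[-257,252,0],[0,0,-38],0.3],[[-257,252,0],[0,0,-38],0.3],[[-257,252,0],[0,0,-38],0.3],[[-257,252,0],[0,0,-38],0.3],[[-257,252,0],[0,0,-38],0.3],[[-257,252,30],[0,0,-38],0.3],[[-257,252,30],[0,0,-38],0.3],[[-257,252,30],[0,0,-38],0.3],[[-257,252,30],[0,0,-38],0.3],[[-257,252,30],[0,0,-38],0.3],[[-257,252,30],[0,0,-38],0.3]]'

```text
time: 10.3
ee_pos: [0.5254, -0.3446, 0.1102]
tcp_rot: [179.9, 0.0, 76.3]
wrist_force: [0.3, 0.9, -0.3]
opening: 0.0598
grasp_force: 0.0
```

```bash
python3 - <<'E'
from h import *
p,d=camera('top')
for t in tablets(p,d): print('tab',np.round(t,1))
o=tool()[2];print(o['opening'],o['grasp_force'],o['ee_pos'],o['tcp_rot'],o['q'])
plan((526.8,-344.9,22,76.5),(572.5,12.2,140,76.5))
E
```

```text
0.0599505450852677 0.0 [ 0.52548917 -0.34430925  0.11021233] [1.79936960e+02 1.41733379e-02 7.63432998e+01] [-3.32367754e+01  1.51342046e+01  6.18785008e+00  8.09895012e+01
  7.77237854e-03  7.04199213e+01]
(526.8, -344.9, 22, 76.5) -> [-0.2, 1.3, 88.2] [0.06, 0.01, -0.16]
(572.5, 12.2, 140, 76.5) -> [357.5, -38.5, -29.9] [0.06, 0.01, -0.16]
```

Call:
play_rows --increments '[[[0,1,45],[0,0,0],0.3],[[0,1,80],[0,0,0],0.3],[[0,1,88],[0,0,0],0.3],[[0,1,88],[0,0,0],0.3],[[0,1,88],[0,0,0],1],[[0,1,88],[0,0,0],1],[[0,1,88],[0,0,0],1],[[0,1,88],[0,0,0],1],[[0,1,88],[0,0,0],1],[[0,1,88],[0,0,0],1],[[0,1,50],[0,0,0],1],[[0,0,0],[0,0,0],1],[[357,-39,-30],[0,0,0],1],[[357,-39,-30],[0,0,0],1],[[357,-39,-30],[0,0,0],1],[[357,-39,-30],[0,0,0],1],[[357,-39,-30],[0,0,0],1],[[357,-39,-30],[0,0,0],1],[[357,-39,-30],[0,0,0],1],[[357,-39,-30],[0,0,0],1]]'

```text
time: 12.35
ee_pos: [0.5724, 0.0153, 0.141]
tcp_rot: [179.9, -0.1, 76.5]
wrist_force: [0.9, -0.4, 0.0]
opening: 0.0252
grasp_force: 39.5
```

```bash
python3 - <<'E'
from h import *
p,d=camera('top')
for t in tablets(p,d): print('tab',np.round(t,1))
o=tool()[2];print(o['opening'],o['grasp_force'],o['ee_pos'],o['qd'])
plan((572.5,12.2,85,76.5),(448.6,-351.7,110,20.6))
E
```

```text
tab [ 448.6 -351.8   34.5   25.5   21.2]
0.02471020101907449 39.51535999774933 [0.57240091 0.01466556 0.14075729] [-4.03685111 -0.07903567 -0.93984222 -0.32369338 -0.74487288 -3.33688275]
(572.5, 12.2, 85, 76.5) -> [-2.4, 0.6, 55.8] [0.12, -0.07, 0.01]
(448.6, -351.7, 110, 20.6) -> [-385.2, -35.0, 30.2] [0.07, -0.12, 55.91]
```

Call:
play_rows --increments '[[[0,0,0],[0,0,0],1],[[0,0,25],[0,0,0],1],[[0,0,45],[0,0,0],1],[[0,0,45],[0,0,0],1],[[0,0,45],[0,0,0],0.6],[[0,0,45],[0,0,0],0.6],[[0,0,45],[0,0,0],0.6],[[0,0,10],[0,0,0],0.6],[[0,0,-20],[0,0,0],0.4],[[-383,-35,0],[0,0,56],0.3],[[-383,-35,0],[0,0,56],0.3],[[-383,-35,0],[0,0,56],0.3],[[-383,-35,0],[0,0,56],0.3],[[-383,-35,0],[0,0,56],0.3],[[-383,-35,30],[0,0,56],0.3],[[-383,-35,30],[0,0,56],0.3],[[-383,-35,30],[0,0,56],0.3],[[-383,-35,30],[0,0,56],0.3],[[-383,-35,30],[0,0,56],0.3],[[-383,-35,30],[0,0,56],0.3]]'

```text
time: 14.4
ee_pos: [0.4474, -0.3524, 0.1101]
tcp_rot: [180.0, -0.0, 20.3]
wrist_force: [-0.2, 0.2, 1.0]
opening: 0.0602
grasp_force: 0.0
```

```bash
python3 - <<'E'
from h import *
p,d=camera('top')
o=tool()[2];print(o['opening'],o['grasp_force'],o['ee_pos'],o['tcp_rot'],o['q'])
plan((448.6,-351.7,22,20.8),(572.5,12.2,150,20.8))
E
```

```text
0.0595659215638899 0.0 [ 0.44753283 -0.35215001  0.11013804] [ 1.79949884e+02 -4.12771902e-02  2.03465524e+01] [-3.82023680e+01  7.11372787e+00 -3.09583796e+00  7.97261437e+01
  9.06394742e-03  1.21451103e+02]
(448.6, -351.7, 22, 20.8) -> [1.1, -0.1, 88.1] [0.05, -0.04, -0.45]
(572.5, 12.2, 150, 20.8) -> [243.9, -298.1, -39.9] [0.05, -0.04, -0.45]
```

Call:
play_rows --increments '[[[1,0,45],[0,0,0],0.3],[[1,0,80],[0,0,0],0.3],[[1,0,88],[0,0,0],0.3],[[1,0,88],[0,0,0],0.3],[[1,0,88],[0,0,0],1],[[1,0,88],[0,0,0],1],[[1,0,88],[0,0,0],1],[[1,0,88],[0,0,0],1],[[1,0,88],[0,0,0],1],[[1,0,88],[0,0,0],1],[[1,0,50],[0,0,0],1],[[0,0,0],[0,0,0],1],[[244,-298,-40],[0,0,0],1],[[244,-298,-40],[0,0,0],1],[[244,-298,-40],[0,0,0],1],[[244,-298,-40],[0,0,0],1],[[244,-298,-40],[0,0,0],1],[[244,-298,-40],[0,0,0],1],[[244,-298,-40],[0,0,0],1],[[244,-298,-40],[0,0,0],1]]'

```text
time: 16.45
ee_pos: [0.5733, 0.0141, 0.1508]
tcp_rot: [180.0, -0.1, 20.3]
wrist_force: [0.6, -1.3, -0.4]
opening: 0.0246
grasp_force: 39.5
```

```bash
cat >> h.py <<'E'
def circ(P,name,c,r,zlo,zhi,n='top'):
    z=P[...,2]; m=(np.hypot(P[...,0]*1000-c[0],P[...,1]*1000-c[1])<r)&(z>zlo)&(z<zhi)
    if m.sum()<10: print(name,'none'); return
    zz=np.median(z[m]); k=rect(m)[0]; e=cv2.fitEllipse((onz(n,k[:,0],zz)[:,:2]*1000).astype(np.float32)); print(name,np.round(e[0],1),np.round(e[1],1),round(zz*1000,1))
E
python3 - <<'E'
from h import *
p,d=camera('top')
for t in tablets(p,d): print('tab',np.round(t,1))
P=cloud('top',d);circ(P,'lid',(443,-87),70,.02,.035);circ(P,'knob',(443,-87),70,.046,.06)
o=tool()[2];print(o['opening'],o['grasp_force'],o['ee_pos'],o['qd'])
plan((443,-87.2,120,60),(443,-87.2,120,-40))
E
```

```text
lid [443.5 -93. ] [77.5 96.7] 28.4
knob [443.  -87.2] [36.1 36.4] 53.9
0.02504790718559441 39.506460428237915 [0.57463931 0.01774153 0.15106191] [-4.22762365 -1.19138506 -2.14454511 -0.74759183 -0.63794256 -6.61004248]
(443, -87.2, 120, 60) -> [-160.2, 52.3, 30.4] [0.03, -0.23, -39.52]
(443, -87.2, 120, -40) -> [-160.2, 52.3, 30.4] [-0.15, -0.18, 60.48]
```

Call:
play_rows --increments '[[[0,0,0],[0,0,0],1],[[0,0,30],[0,0,0],1],[[0,0,52],[0,0,0],1],[[0,0,52],[0,0,0],1],[[0,0,52],[0,0,0],0.6],[[0,0,52],[0,0,0],0.6],[[0,0,52],[0,0,0],0.6],[[0,0,10],[0,0,0],0.6],[[0,0,-20],[0,0,0],0.4],[[-156,48,0],[0,0,-79.5],0.2],[[-156,48,0],[0,0,-79.5],0.2],[[-156,48,0],[0,0,-79.5],0.2],[[-156,48,0],[0,0,-79.5],0.2],[[-156,48,0],[0,0,-79.5],0.2],[[-156,48,30],[0,0,-79.5],0.2],[[-156,48,30],[0,0,-79.5],0.2],[[-156,48,30],[0,0,-79.5],0.2],[[-156,48,30],[0,0,-79.5],0.2],[[-156,48,30],[0,0,-79.5],0.2],[[-156,48,30],[0,0,-79.5],0.2]]'

```text
time: 18.5
ee_pos: [0.4431, -0.0879, 0.1202]
tcp_rot: [179.9, 0.0, 99.8]
wrist_force: [-0.5, -0.3, -0.6]
opening: 0.0682
grasp_force: 0.0
```

```bash
python3 - <<'E'
from h import *
p,d=camera('top');s,ds=camera('scene')
np.save('t1.npy',p);np.save('t1d.npy',d);np.save('s1.npy',s);np.save('s1d.npy',ds)
P=cloud('top',d);circ(P,'jar',(572,12),50,.08,.09);circ(P,'jarsh',(572,12),52,.05,.09);circ(P,'lid',(443,-87),70,.02,.035);
m=(np.hypot(P[...,0]-.572,P[...,1]-.012)<.036); print('in jar z', np.percentile(P[m][:,2],[5,50,95,99]))
for t in tablets(p,d): print('tab',np.round(t,1))
S=cloud('scene',ds);circ(S,'jar s',(572,12),50,.082,.09,'scene');circ(S,'lid s',(443,-87),60,.025,.032,'scene');circ(S,'knob s',(443,-87),60,.05,.056,'scene')
o=tool()[2];print(o['opening'],o['grasp_force'],o['ee_pos'],o['tcp_rot'],o['q'])
plan((443,-87.2,50,100))
cv2.imwrite('pics/jar.png',cv2.resize(np.hstack([p[225:305,255:335],s[205:285,280:360]]),None,fx=5,fy=5,interpolation=cv2.INTER_CUBIC)[:,:,::-1])
E
```

```text
jar [573.1  12.4] [73.7 76.1] 84.9
jarsh [572.   12.3] [85.8 87.3] 72.5
lid none
in jar z [0.00300412 0.03405905 0.08603782 0.08812676]
jar s [573.3   8.8] [73.  74.4] 84.1
lid s [446. -92.] [87.6 90.2] 27.4
knob s [445.9 -92.1] [33.3 37.8] 53.4
0.0683753371098475 0.0 [ 0.44300495 -0.08785732  0.11994653] [1.79943660e+02 1.95366794e-02 9.96828731e+01] [-1.12185084e+01 -9.16906897e+00 -1.80566224e+01  8.10528437e+01
  1.84892761e-03  6.90986099e+01]
(443, -87.2, 50, 100) -> [0.7, 0.0, 69.9] [0.06, 0.02, -0.32]
```

View pics/jar.png

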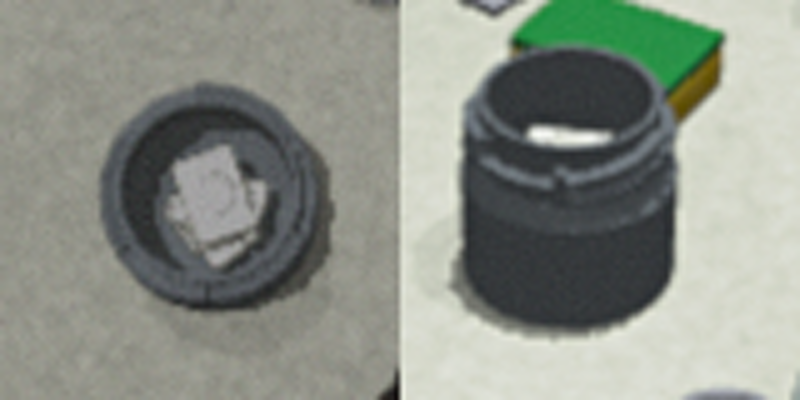

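Picture: all four tablets are stacked inside the jar (top crop ~ (215,195)). Check that the lid has not moved.

```bash
python3 - <<'E'
from h import *
S=cloud('scene',np.load('scene0d.npy'));circ(S,'lid s',(443,-87),60,.025,.032,'scene');circ(S,'knob s',(443,-87),60,.05,.056,'scene');circ(S,'jar s',(572,12),50,.082,.09,'scene')
E
```

```text
lid s [446.3 -91.9] [86.8 90.7] 27.4
knob s [445.7 -91.9] [33.7 37.7] 53.2
jar s [573.3   8.8] [72.6 74.3] 84.3
```

Call:
play_rows --increments '[[[0.7,0,45],[0,0,0],0.2],[[0.7,0,65],[0,0,0],0.2],[[0.7,0,70.5],[0,0,0],0.2],[[0.7,0,70.5],[0,0,0],0.2],[[0.7,0,70.5],[0,0,0],1],[[0.7,0,70.5],[0,0,0],1],[[0.7,0,70.5],[0,0,0],1],[[0.7,0,70.5],[0,0,0],1],[[0.7,0,70.5],[0,0,0],1],[[0.7,0,70.5],[0,0,0],1],[[0.7,0,69],[0,0,0],1],[[0.7,0,30],[0,0,0],1],[[0.7,0,-10],[0,0,0],1],[[0.7,0,-35],[0,0,0],1],[[77,144,-35],[0,0,0],1],[[77,144,-35],[0,0,0],1],[[77,144,-35],[0,0,0],1],[[77,144,-35],[0,0,0],1],[[77,144,-35],[0,0,0],1],[[77,144,-35],[0,0,0],1]]' --grip_force 50

```text
time: 20.6
ee_pos: [0.571, 0.0122, 0.1542]
tcp_rot: [-179.9, 0.0, 99.8]
wrist_force: [0.2, -1.2, -1.3]
opening: 0.0364
grasp_force: 50.9
```

```bash
python3 - <<'E'
from h import *
for i in range(4): p,d=camera('top')
s,ds=camera('scene')
o=tool()[2];print(o['opening'],o['grasp_force'],o['ee_pos'],o['tcp_rot'],o['wrist_force'])
P=cloud('top',d);circ(P,'lid',(572,12),70,.128,.142);
S=cloud('scene',ds);circ(S,'lid s',(572,9),70,.126,.142,'scene')
m=np.hypot(S[...,0]-.572,S[...,1]-.009)<.06;print(np.histogram(S[m][:,2],np.arange(.09,.18,.004)))
plan((572.3,12.3,140,100),(572.3,12.3,133,100))
cv2.imwrite('pics/lid1.png',cv2.resize(np.hstack([p[215:315,245:345],s[175:275,270:370]]),None,fx=4,fy=4,interpolation=cv2.INTER_CUBIC)[:,:,::-1])
E
```

```text
0.036350223208793865 50.91691732406616 [0.57108026 0.01174937 0.15486894] [1.79959649e+02 1.10161046e-02 9.97116731e+01] [ 0.15070249 -0.52891331 -0.69672315]
lid none
lid s [576.3  -2.4] [83.6 94.2] 131.8
(array([  0,   0,   0,  27,  89,  77,  87,  80,  86,  96, 586,  31,  44,
        51,  57,  62, 126, 102,  36,  42,  32,  29]), array([0.09 , 0.094, 0.098, 0.102, 0.106, 0.11 , 0.114, 0.118, 0.122,
       0.126, 0.13 , 0.134, 0.138, 0.142, 0.146, 0.15 , 0.154, 0.158,
       0.162, 0.166, 0.17 , 0.174, 0.178]))
(572.3, 12.3, 140, 100) -> [0.3, 1.3, 14.9] [0.04, 0.01, -0.29]
(572.3, 12.3, 133, 100) -> [0.3, 1.3, 21.9] [0.04, 0.01, -0.29]
```

View pics/lid1.png

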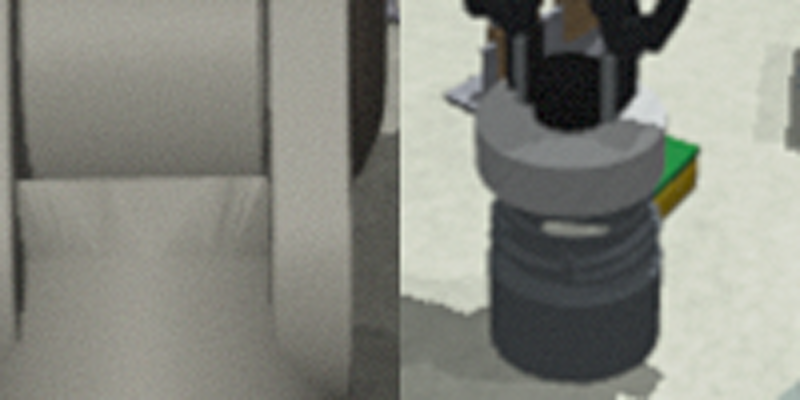

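Call:
play_rows --increments '[[[0.3,1.2,14],[0,0,0],1],[[0.3,1.2,22],[0,0,0],1],[[0.3,1.2,25],[0,0,0],1],[[0.3,1.2,26],[0,0,0],1],[[0.3,1.2,26.5],[0,0,0],1],[[0.3,1.2,27],[0,0,0],1],[[0.3,1.2,27],[0,0,0],1],[[0.3,1.2,27],[0,0,0],1]]' --grip_force 30

```text
time: 21.65
ee_pos: [0.5728, 0.0131, 0.1274]
tcp_rot: [180.0, -0.0, 99.8]
wrist_force: [0.5, -0.8, -1.4]
opening: 0.0365
grasp_force: 50.9
```

```bash
cat > s.py <<'E'
from h import *
o=tool()[2];print(round(o['opening']*1000,1),round(o['grasp_force'],1),(o['ee_pos']*1000).round(2),o['tcp_rot'].round(2),'F',o['wrist_force'].round(1),'T',o['torque'].round(2),'q',o['q'].round(1),o['time'])
E
python3 s.py
```

```text
36.5 50.9 [572.77  13.08 127.44] [179.99  -0.    99.78] F [ 0.5 -0.8 -1.4] T [-0.02 -0.05  0.01] q [ 1.3  7.4 -0.8 81.7  0.  81.5] 21.65
```

Call:
play_rows --increments '[[[-0.6,-0.4,0.5],[0,0,0],1],[[-0.6,-0.4,1],[0,0,0],1],[[-0.6,-0.4,1.5],[0,0,0],1],[[-0.6,-0.4,2],[0,0,0],1],[[-0.6,-0.4,2],[0,0,0],1]]' --grip_force 30

```text
time: 22.15
ee_pos: [0.5725, 0.0124, 0.1252]
tcp_rot: [180.0, 0.0, 99.8]
wrist_force: [0.5, 0.3, -1.3]
opening: 0.0363
grasp_force: 50.9
```

Call:
play_rows --increments '[[[0,0,0.5],[0,0,0],1],[[0,0,1],[0,0,0],1],[[0,0,1.5],[0,0,0],1],[[0,0,1.5],[0,0,0],1]]'

```text
time: 22.55
ee_pos: [0.5724, 0.0124, 0.1237]
tcp_rot: [-180.0, 0.0, 99.8]
wrist_force: [1.7, -0.1, -1.3]
opening: 0.0364
grasp_force: 50.9
```

Call:
play_rows --increments '[[[0,0,0.5],[0,0,0],1],[[0,0,1],[0,0,0],1],[[0,0,1.5],[0,0,0],1],[[0,0,1.5],[0,0,0],1]]'

```text
time: 22.95
ee_pos: [0.5724, 0.0124, 0.1222]
tcp_rot: [-180.0, 0.0, 99.8]
wrist_force: [0.9, -0.6, -1.9]
opening: 0.0366
grasp_force: 50.9
```

Call:
play_rows --increments '[[[0,0,0.5],[0,0,0],1],[[0,0,1],[0,0,0],1],[[0,0,1.5],[0,0,0],1],[[0,0,1.5],[0,0,0],1]]'

```text
time: 23.35
ee_pos: [0.5724, 0.0124, 0.1207]
tcp_rot: [-180.0, 0.0, 99.8]
wrist_force: [0.9, -0.2, -0.9]
opening: 0.0367
grasp_force: 50.9
```

Call:
play_rows --increments '[[[0,0,0.5],[0,0,0],1],[[0,0,1],[0,0,0],1],[[0,0,1],[0,0,0],1]]'

```text
time: 23.65
ee_pos: [0.5725, 0.0124, 0.1197]
tcp_rot: [-180.0, -0.0, 99.8]
wrist_force: [0.9, -0.7, -1.0]
opening: 0.0362
grasp_force: 50.9
```

Call:
play_rows --increments '[[[0,0,0.5],[0,0,0],1],[[0,0,1],[0,0,0],1],[[0,0,1],[0,0,0],1]]'

```text
time: 23.95
ee_pos: [0.5725, 0.0124, 0.1187]
tcp_rot: [180.0, 0.0, 99.8]
wrist_force: [1.9, 0.1, -0.5]
opening: 0.0366
grasp_force: 50.9
```

Call:
play_rows --increments '[[[0,0,0.5],[0,0,0],1],[[0,0,1],[0,0,0],1],[[0,0,1],[0,0,0],1]]'

```text
time: 24.25
ee_pos: [0.5725, 0.0124, 0.1181]
tcp_rot: [180.0, 0.0, 99.8]
wrist_force: [0.9, -0.1, 1.7]
opening: 0.036
grasp_force: 51.4
```

Call:
play_rows --increments '[[[0,0,0.5],[0,0,0],1],[[0,0,1],[0,0,0],1],[[0,0,1],[0,0,0],1]]'

```text
time: 24.55
ee_pos: [0.5725, 0.0123, 0.118]
tcp_rot: [179.9, 0.0, 99.8]
wrist_force: [-2.5, -0.1, 8.7]
opening: 0.0368
grasp_force: 52.0
```

Call:
play_rows --increments '[[[0,0,-0.5],[0,0,-4],1],[[0,0,-0.5],[0,0,-8],1],[[0,0,-0.5],[0,0,-12],1],[[0,0,-0.5],[0,0,-12],1]]'

```text
time: 24.95
ee_pos: [0.5727, 0.0124, 0.118]
tcp_rot: [179.9, 0.0, 111.9]
wrist_force: [0.2, 0.2, 4.8]
opening: 0.0362
grasp_force: 51.5
```

```bash
python3 s.py
```

```text
36.2 51.5 [572.65  12.38 118.03] [1.7995e+02 2.0000e-02 1.1192e+02] F [0.2 0.2 4.8] T [-0.05 -0.02  0.1 ] q [ 1.2  7.5 -1.8 80.6  0.  69.3] 24.95
```

Call:
play_rows --increments '[[[0,0,0],[0,0,6],1],[[0,0,0],[0,0,12],1],[[0,0,0],[0,0,18],1],[[0,0,0.5],[0,0,24],1],[[0,0,1],[0,0,30],1],[[0,0,1],[0,0,30],1]]'

```text
time: 25.55
ee_pos: [0.5731, 0.0125, 0.1179]
tcp_rot: [179.9, -0.0, 81.6]
wrist_force: [-0.4, 0.3, 9.2]
opening: 0.0363
grasp_force: 52.0
```

```bash
python3 s.py
```

```text
36.3 52.0 [573.09  12.49 117.86] [ 1.7986e+02 -3.0000e-02  8.1570e+01] F [-0.4  0.3  9.2] T [ 0.01 -0.01 -0.28] q [ 1.2  7.4 -1.9 80.5  0.  99.7] 25.55
```

Call:
play_rows --increments '[[[0,0,0],[0,0,6],1],[[0,0,0],[0,0,12],1],[[0,0,0],[0,0,18],1],[[0,0,0],[0,0,24],1],[[0,0,0],[0,0,24],1]]'

```text
time: 26.05
ee_pos: [0.5729, 0.0123, 0.1163]
tcp_rot: [179.9, -0.0, 57.7]
wrist_force: [4.5, -1.4, -0.5]
opening: 0.0363
grasp_force: 51.0
```

```bash
python3 s.py
```

```text
36.3 51.0 [572.85  12.3  116.3 ] [ 1.7995e+02 -1.0000e-02  5.7690e+01] F [ 4.5 -1.4 -0.5] T [-0.32 -1.02 -0.11] q [  1.2   7.5  -2.   80.5  -0.  123.6] 26.05
```

Call:
play_rows --increments '[[[0,0,0.7],[0,0,6],1],[[0,0,1.4],[0,0,12],1],[[0,0,2.1],[0,0,18],1],[[0,0,2.8],[0,0,24],1],[[0,0,3.4],[0,0,30],1],[[0,0,3.4],[0,0,30],1]]'

```text
time: 26.65
ee_pos: [0.5728, 0.0122, 0.1128]
tcp_rot: [180.0, -0.0, 27.8]
wrist_force: [5.9, -1.9, -2.4]
opening: 0.0361
grasp_force: 50.9
```

```bash
python3 s.py
```

```text
36.1 50.9 [572.81  12.23 112.85] [ 1.7996e+02 -3.0000e-02  2.7840e+01] F [ 5.9 -1.9 -2.4] T [-0.44 -1.16 -0.13] q [  1.2   7.6  -2.3  80.1  -0.  153.4] 26.65
```

Call:
play_rows --increments '[[[0,0,0.5],[0,0,5],1],[[0,0,1],[0,0,10],1],[[0,0,1],[0,0,15],1],[[0,0,1],[0,0,15],1],[[0,0,1],[0,0,15],1]]'

```text
time: 27.15
ee_pos: [0.5712, 0.0116, 0.1119]
tcp_rot: [179.9, 0.2, 13.1]
wrist_force: [-4.4, -4.6, 3.7]
opening: 0.0365
grasp_force: 51.8
```

```bash
python3 s.py
```

```text
36.5 51.8 [571.23  11.62 111.94] [1.7994e+02 1.6000e-01 1.3090e+01] F [-4.4 -4.6  3.7] T [-0.91  0.88  0.4 ] q [ 1.200e+00  7.500e+00 -2.400e+00  8.020e+01 -1.000e-01  1.681e+02] 27.15
```

Call:
play_rows --increments '[[[0,0,0],[0,0,-1],0.3],[[0,0,0],[0,0,-1],0.3],[[0,0,0],[0,0,-1],0.3],[[0,0,0],[0,0,-40],0.3],[[0,0,0],[0,0,-40],0.3],[[0,0,0],[0,0,-40],0.3],[[0,0,0],[0,0,-40],0.3],[[0,0,0],[0,0,-40],0.3],[[0,0,0],[0,0,-40],1],[[0,0,0],[0,0,-40],1],[[0,0,0],[0,0,-40],1],[[0,0,0],[0,0,-40],1],[[0,0,0],[0,0,-40],1],[[0,0,0],[0,0,-35],1],[[0,0,0],[0,0,-30],1],[[0,0,0],[0,0,-25],1],[[0,0,0],[0,0,-20],1],[[0,0,0],[0,0,-20],1],[[0,0,0],[0,0,-20],1]]' --grip_force 50

```text
time: 29.05
ee_pos: [0.5755, 0.0138, 0.1129]
tcp_rot: [179.9, -0.4, 32.9]
wrist_force: [14.8, 5.6, -0.5]
opening: 0.0361
grasp_force: 50.9
```

```bash
python3 s.py
```

```text
36.1 50.9 [575.49  13.78 112.87] [179.91  -0.42  32.85] F [14.8  5.6 -0.5] T [ 1.3  -3.07  0.59] q [ 1.300e+00  7.600e+00 -2.300e+00  7.970e+01  1.000e-01  1.485e+02] 29.05
```

Call:
play_rows --increments '[[[0,0,0],[0,0,-1],0.2],[[0,0,0],[0,0,-1],0.2],[[0,0,0],[0,0,-1],0.2],[[0,0,0],[0,0,-1],0.2],[[0,0,-40],[0,0,-1],0.2],[[0,0,-90],[0,0,-1],0.2],[[-250,0,-110],[0,0,-1],0.2],[[-250,0,-110],[0,0,-1],0.2],[[-250,0,-110],[0,0,-1],0.2],[[-250,0,-110],[0,0,-1],0.2],[[-250,0,-110],[0,0,-1],0.2],[[-250,0,-110],[0,0,-1],0.2]]'

```text
time: 30.25
ee_pos: [0.3589, -0.1249, 0.2232]
tcp_rot: [179.9, -0.0, 33.5]
wrist_force: [1.1, -0.3, 0.3]
opening: 0.0684
grasp_force: 0.0
```

```bash
python3 s.py; python3 - <<'E'
from h import *
p,d=camera('top');s,ds=camera('scene')
P=cloud('top',d);circ(P,'lid',(572,12),60,.08,.098);circ(P,'knob',(572,12),60,.106,.12)
m=np.hypot(P[...,0]-.572,P[...,1]-.012)<.040; w=P[m]*1000; w=w[(w[:,2]>80)&(w[:,2]<98)]
A=np.c_[w[:,:2]-[572,12],np.ones(len(w))]; print('lid plane slope, z',np.linalg.lstsq(A,w[:,2],rcond=None)[0])
S=cloud('scene',ds);circ(S,'lid s',(572,9),60,.085,.094,'scene');circ(S,'knob s',(572,9),60,.11,.12,'scene')
cv2.imwrite('pics/lid2.png',cv2.resize(np.hstack([p[215:315,245:345],s[175:275,270:370]]),None,fx=4,fy=4,interpolation=cv2.INTER_CUBIC)[:,:,::-1])
cv2.imwrite('pics/clips2.png',cv2.resize(s[140:215,275:350],None,fx=8,fy=8,interpolation=cv2.INTER_CUBIC)[:,:,::-1])
z=P[...,2]
m=(np.abs(P[...,0]-.426)<.05)&(np.abs(P[...,1]-.227)<.08)&(z>.088)&(z<.12)
np.save('P2.npy',P)
for c in rect(m):
    if cv2.contourArea(c)<4: continue
    w=onz('top',c[:,0],.1)[:,:2]*1000; print('handle',cv2.minAreaRect(w.astype(np.float32)))
E
```

```text
68.4 0.0 [ 358.86 -124.89  223.17] [ 1.7989e+02 -2.0000e-02  3.3530e+01] F [ 1.1 -0.3  0.3] T [-0.02 -0.09  0.01] q [-19.2 -18.8 -14.4  94.3  -0.  127.3] 30.25
lid [572.   12.9] [91.9 92.3] 89.9
knob [571.8  12.5] [35.6 36.7] 115.5
lid plane slope, z [-3.88611065e-03  3.88568527e-03  8.99183835e+01]
lid s [574.6   5.6] [90.5 91.3] 88.9
knob s [574.3   6.1] [36.5 40.3] 114.8
handle ((408.2216796875, 195.34197998046875), (35.735660552978516, 7.328590393066406), 80.51762390136719)
handle ((417.59796142578125, 256.1318054199219), (35.355777740478516, 7.3441009521484375), 80.68157196044922)
handle ((443.19354248046875, 253.4338836669922), (38.060054779052734, 5.3584370613098145), 81.43965911865234)
handle ((432.65753173828125, 191.66864013671875), (36.776329040527344, 5.551446437835693), 76.77909088134766)
```

View pics/lid2.png

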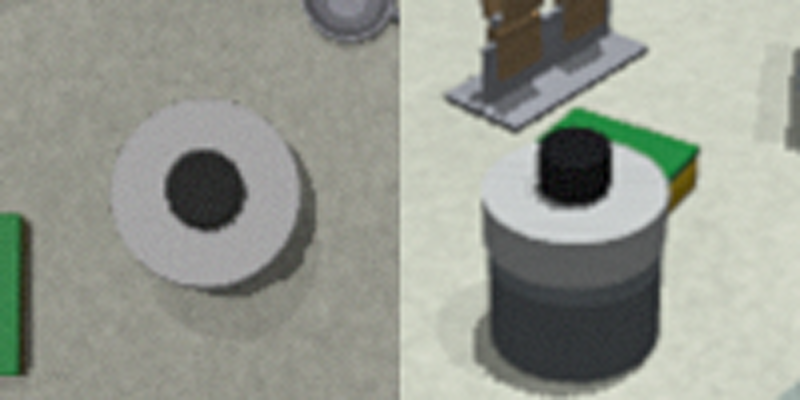

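View pics/clips2.png

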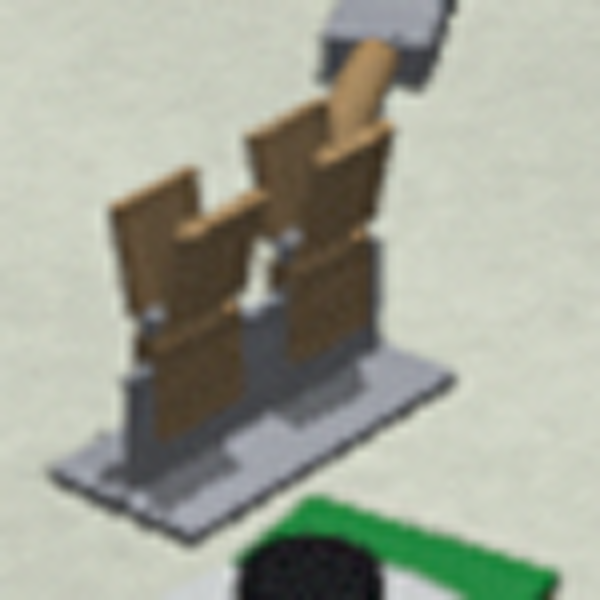

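Lid is home: knob top at 115.5 mm, level. Scene crop shows both clips upright on the stand plate. Now the clip and fin fits.

```bash
python3 - <<'E'
from h import *
P=np.load('P2.npy').reshape(-1,3)*1000
P0=cloud('top',np.load('top0d.npy')).reshape(-1,3)*1000
print('cam',rays('top',[(320,240)])[0])
def pca(w):
    c=w.mean(0); u=np.linalg.svd(w[:,:2]-c[:2],full_matrices=False)[2][0]; u*=np.sign(u[1]); n=np.array([u[1],-u[0]])
    a=(w[:,:2]-c[:2])@u; b=(w[:,:2]-c[:2])@n; mid=c[:2]+u*(a.min()+a.max())/2+n*(b.min()+b.max())/2
    return mid.round(1),np.degrees(np.arctan2(u[1],u[0])).round(2),np.ptp(a).round(1),np.ptp(b).round(1),len(w)
for Q in (P,P0):
    m=(np.hypot(Q[:,0]-602,Q[:,1]-305)<75)
    for lo in (112,118,121): print('fin',lo,pca(Q[m&(Q[:,2]>lo)&(Q[:,2]<135)]))
    w=Q[m&(Q[:,2]>60)]; print('carton',cv2.minAreaRect(w[:,:2].astype(np.float32)))
    f=(np.hypot(Q[:,0]-426,Q[:,1]-228)<80)
    print('plate',pca(Q[f&(Q[:,2]>40)&(Q[:,2]<50)]))
    print('foot',cv2.minAreaRect(Q[f&(Q[:,2]>4)&(Q[:,2]<55)][:,:2].astype(np.float32)))
    for nm,c in (('A',(420,193.5)),('B',(430,255))):
        k=(np.hypot(Q[:,0]-c[0],Q[:,1]-c[1])<30)
        for lo in (90,94,97): print(nm,lo,pca(Q[k&(Q[:,2]>lo)&(Q[:,2]<110)]),np.percentile(Q[k&(Q[:,2]<110)][:,2],[98,99.5]).round(1))
E
```

```text
cam [ 0.48006656 -0.0198922   1.10717306]
fin 112 (array([602.4, 305.7]), np.float64(113.48), np.float64(112.2), np.float64(5.7), 208)
fin 118 (array([602.4, 305.7]), np.float64(113.4), np.float64(112.2), np.float64(5.6), 165)
fin 121 (array([602.8, 304.7]), np.float64(113.38), np.float64(109.9), np.float64(5.6), 137)
carton ((602.1184692382812, 304.9714660644531), (74.52686309814453, 121.61448669433594), 21.895267486572266)
plate (array([425.8, 227. ]), np.float64(80.13), np.float64(119.3), np.float64(13.9), 54)
foot ((424.99334716796875, 232.37843322753906), (154.64251708984375, 146.98379516601562), 22.39897918701172)
A 90 (array([419.3, 195.4]), np.float64(167.23), np.float64(32.2), np.float64(37.0), 112) [97.4 98.5]
A 94 (array([420. , 195.1]), np.float64(177.85), np.float64(33.9), np.float64(36.9), 80) [97.4 98.5]
A 97 (array([420.2, 194.8]), np.float64(24.9), np.float64(40.2), np.float64(40.0), 18) [97.4 98.5]
B 90 (array([429.8, 255.7]), np.float64(177.76), np.float64(35.4), np.float64(37.9), 121) [97.5 98.7]
B 94 (array([429.9, 256. ]), np.float64(2.31), np.float64(37.4), np.
[... 615 characters left out ...]
27.0450744628906, 229.902099609375), (152.78146362304688, 135.2174835205078), 46.79092788696289)
A 90 (array([420. , 194.7]), np.float64(172.74), np.float64(32.3), np.float64(35.9), 112) [98.  99.2]
A 94 (array([420. , 195.6]), np.float64(1.56), np.float64(35.0), np.float64(36.9), 79) [98.  99.2]
A 97 (array([419.7, 196.8]), np.float64(15.08), np.float64(37.8), np.float64(37.0), 29) [98.  99.2]
B 90 (array([429.7, 257. ]), np.float64(171.0), np.float64(32.4), np.float64(37.1), 121) [97.7 98.8]
B 94 (array([429.7, 256. ]), np.float64(174.72), np.float64(33.9), np.float64(37.2), 83) [97.7 98.8]
B 97 (array([430.2, 257.3]), np.float64(161.85), np.float64(35.2), np.float64(36.9), 29) [97.7 98.8]
```

```bash
python3 - <<'E'
from h import *
plan((430,256,170,80.9))
E
```

```text
(430, 256, 170, 80.9) -> [266.9, -278.4, 52.4] [0.1, -0.03, -47.28]
```

Call:
play_rows --increments '[[[267,-278,0],[0,0,-47.3],0.3],[[267,-278,0],[0,0,-47.3],0.3],[[267,-278,0],[0,0,-47.3],0.3],[[267,-278,0],[0,0,-47.3],0.3],[[267,-278,0],[0,0,-47.3],0.3],[[267,-278,0],[0,0,-47.3],0.3],[[267,-278,0],[0,0,-47.3],0.3],[[267,-278,0],[0,0,-47.3],0.3],[[267,-278,52],[0,0,-47.3],0.3],[[267,-278,52],[0,0,-47.3],0.3],[[267,-278,52],[0,0,-47.3],0.3],[[267,-278,52],[0,0,-47.3],0.3],[[267,-278,52],[0,0,-47.3],0.3],[[267,-278,52],[0,0,-47.3],0.3]]' --grip_force 40

```text
time: 31.75
ee_pos: [0.4304, 0.2565, 0.1717]
tcp_rot: [179.9, -0.1, 81.0]
wrist_force: [-0.2, 0.5, 0.4]
opening: 0.0602
grasp_force: 0.0
```

```bash
python3 s.py; python3 - <<'E'
from h import *
plan((430,256,83,80.9))
E
```

```text
60.2 0.0 [430.36 256.54 171.68] [ 1.7988e+02 -1.0000e-01  8.1030e+01] F [-0.2  0.5  0.4] T [-0.01  0.    0.01] q [ 30.8  -2.8  -6.5  86.1   0.  129.8] 31.75
(430, 256, 83, 80.9) -> [-0.7, -0.5, 88.7] [0.12, -0.1, 0.13]
```

Call:
play_rows --increments '[[[-0.5,-0.3,40],[0,0,0],0.3],[[-0.5,-0.3,75],[0,0,0],0.3],[[-0.5,-0.3,88.5],[0,0,0],0.3],[[-0.5,-0.3,88.5],[0,0,0],0.3],[[-0.5,-0.3,88.5],[0,0,0],0.3],[[-0.5,-0.3,88.5],[0,0,0],1],[[-0.5,-0.3,88.5],[0,0,0],1],[[-0.5,-0.3,88.5],[0,0,0],1],[[-0.5,-0.3,88.5],[0,0,0],1],[[-0.5,-0.3,88.5],[0,0,0],1],[[-0.5,-0.3,88.5],[0,0,0],1],[[-0.5,-0.3,88.5],[0,0,0],1],[[-0.5,-0.3,88.5],[0,0,0],1]]' --grip_force 40

```text
time: 33.05
ee_pos: [0.4292, 0.2561, 0.0814]
tcp_rot: [-180.0, 0.0, 81.1]
wrist_force: [0.2, 1.5, 0.0]
opening: 0.0164
grasp_force: 43.1
```

```bash
python3 s.py; python3 - <<'E'
from h import *
s,ds=camera('scene')
cv2.imwrite('pics/sq.png',cv2.resize(s[110:210,260:360],None,fx=6,fy=6,interpolation=cv2.INTER_CUBIC)[:,:,::-1])
E
```

```text
16.4 43.1 [429.25 256.1   81.37] [-180.      0.     81.07] F [0.2 1.5 0. ] T [-0.03 -0.03 -0.01] q [ 30.8  -1.7 -15.5  76.3  -0.  129.7] 33.05
```

View pics/sq.png

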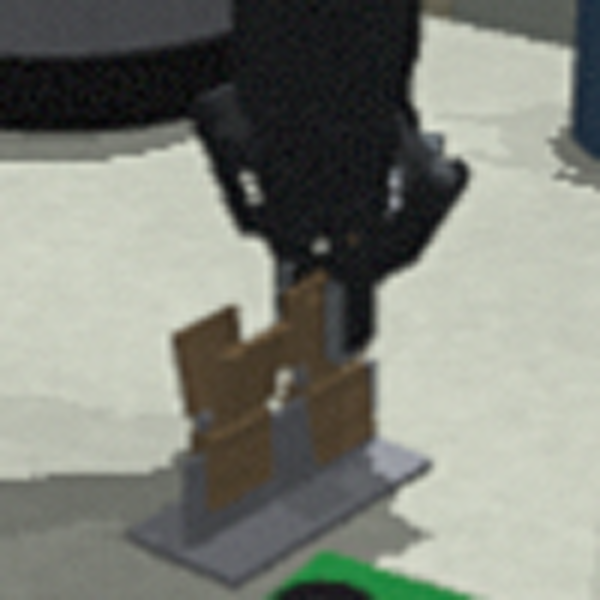

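```bash
python3 - <<'E'
from h import *
plan((594.3,324.7,210,113.4))
E
```

```text
(594.3, 324.7, 210, 113.4) -> [93.3, 152.4, -128.6] [0.0, 0.0, -32.32]
```

Call:
play_rows --increments '[[[0,0,-10],[0,0,0],1],[[0,0,-25],[0,0,0],1],[[0,0,-45],[0,0,0],1],[[0,0,-90],[0,0,0],1],[[0,0,-128],[0,0,0],1],[[0,0,-128],[0,0,0],1],[[0,0,-128],[0,0,0],1]]'

```text
time: 33.8
ee_pos: [0.4297, 0.2564, 0.2114]
tcp_rot: [179.9, -0.1, 81.1]
wrist_force: [0.9, 0.5, -1.2]
opening: 0.0165
grasp_force: 43.0
```

```bash
python3 s.py; python3 - <<'E'
from h import *
plan((594.3,324.7,210,113.4))
s,ds=camera('scene');p,d=camera('top')
P=cloud('top',d)*1000
m=(np.hypot(P[...,0]-420,P[...,1]-195)<60)&(P[...,2]>80)&(P[...,2]<105); w=P[m]; print('A?',len(w),w.mean(0) if len(w) else '')
cv2.imwrite('pics/lift.png',cv2.resize(s[80:210,240:370],None,fx=5,fy=5,interpolation=cv2.INTER_CUBIC)[50:,:,::-1])
E
```

```text
16.5 43.0 [429.73 256.44 211.42] [ 1.7987e+02 -1.1000e-01  8.1080e+01] F [ 0.9  0.5 -1.2] T [0.01 0.01 0.07] q [ 30.8  -2.6  -2.   90.5   0.  129.7] 33.8
(594.3, 324.7, 210, 113.4) -> [93.0, 152.0, 1.9] [0.16, -0.07, -32.32]
A? 154 [417.78781075 194.62761537  92.66405996]
```

View pics/lift.png

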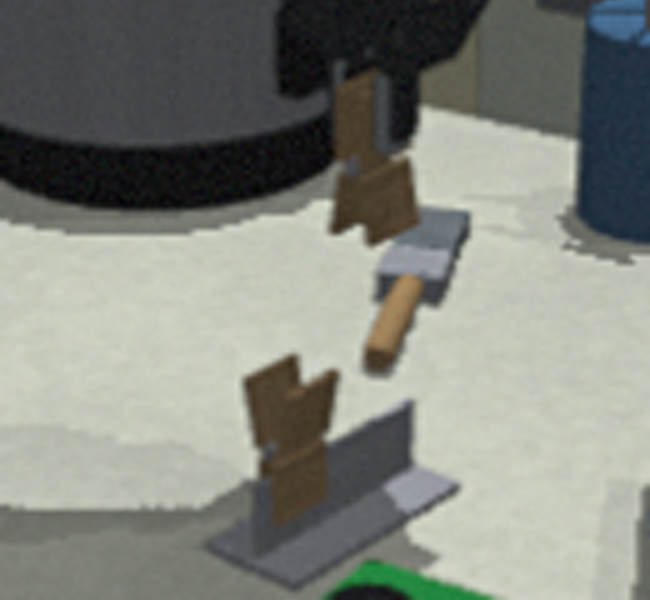

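Call:
play_rows --increments '[[[0,0,2],[0,0,-32.3],1],[[30,50,0],[0,0,-32.3],1],[[93,152,2],[0,0,-32.3],1],[[93,152,2],[0,0,-32.3],1],[[93,152,2],[0,0,-32.3],1],[[93,152,2],[0,0,-32.3],1],[[93,152,2],[0,0,-32.3],1],[[93,152,2],[0,0,-32.3],1],[[93,152,2],[0,0,-32.3],1],[[93,152,2],[0,0,-32.3],1]]'

```text
time: 34.9
ee_pos: [0.5933, 0.3243, 0.2083]
tcp_rot: [179.9, -0.0, 113.4]
wrist_force: [-0.1, -0.3, -0.7]
opening: 0.0164
grasp_force: 43.0
```

```bash
python3 s.py; python3 - <<'E'
from h import *
plan((594.3,324.7,185,113.4),(594.3,324.7,152,113.4))
s,ds=camera('scene')
print(proj('scene',[(.6026,.3054,.124),(.5943,.3247,.124)]))
cv2.imwrite('pics/fin1.png',cv2.resize(s[90:215,330:455],None,fx=5,fy=5,interpolation=cv2.INTER_CUBIC)[:600,:,::-1])
E
```

```text
16.4 43.0 [593.27 324.26 208.35] [179.94  -0.   113.38] F [-0.1 -0.3 -0.7] T [ 0.01  0.02 -0.  ] q [28.7 22.4 26.2 93.7 -0.  95.3] 34.9
(594.3, 324.7, 185, 113.4) -> [-0.0, 1.1, 23.4] [0.06, -0.0, -0.02]
(594.3, 324.7, 152, 113.4) -> [-0.0, 1.1, 56.4] [0.06, -0.0, -0.02]
[[387.99275169 153.55265176]
 [388.02337877 149.71722211]]
```

View pics/fin1.png

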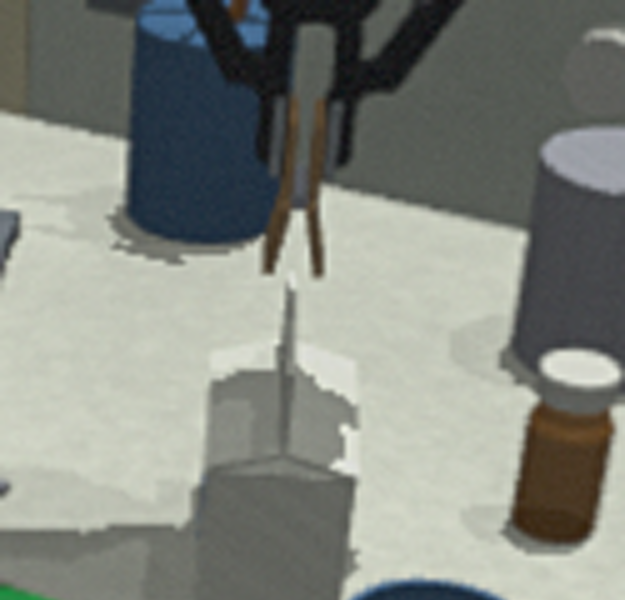

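Call:
play_rows --increments '[[[0,-1,10],[0,0,0],1],[[0,-1,25],[0,0,0],1],[[0,-1,40],[0,0,0],1],[[0,-1,50],[0,0,0],1],[[0,-1,56],[0,0,0],1],[[0,-1,58],[0,0,0],1],[[0,-1,58],[0,0,0],1],[[0,-1,58],[0,0,0],1]]'

```text
time: 35.75
ee_pos: [0.5941, 0.3245, 0.1541]
tcp_rot: [179.6, -0.0, 113.4]
wrist_force: [-1.6, -1.3, 23.7]
opening: 0.0161
grasp_force: 47.3
```

```bash
python3 s.py; python3 - <<'E'
from h import *
s,ds=camera('scene')
cv2.imwrite('pics/fin2.png',cv2.resize(s[90:215,330:455],None,fx=5,fy=5,interpolation=cv2.INTER_CUBIC)[:600,:,::-1])
E
```

```text
16.1 47.3 [594.1  324.52 154.14] [ 1.7955e+02 -3.0000e-02  1.1337e+02] F [-1.6 -1.3 23.7] T [-0.34  0.36  0.02] q [28.7 21.5 19.  87.1 -0.  95.3] 35.75
```

View pics/fin2.png

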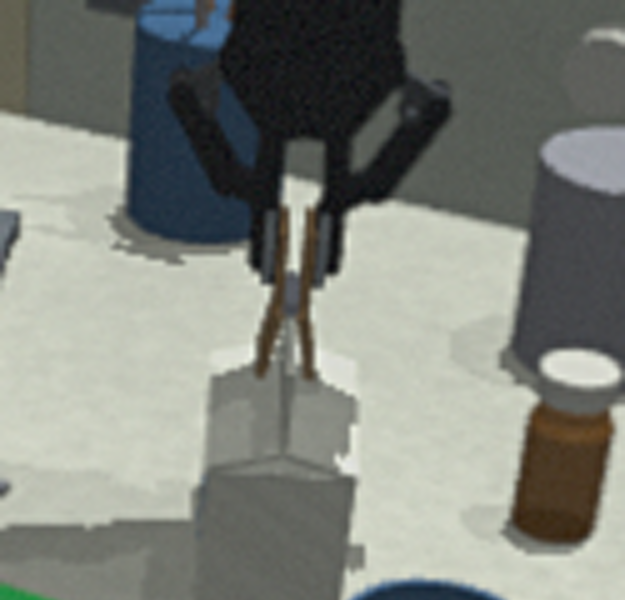

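Call:
play_rows --increments '[[[0,0,-2.5],[0,0,0],1],[[0,0,-2.5],[0,0,0],1],[[0,0,-2.5],[0,0,0],0.79],[[0,0,-2.5],[0,0,0],0.77],[[0,0,-2.5],[0,0,0],0.75],[[0,0,-2.5],[0,0,0],0.73],[[0,0,-2.5],[0,0,0],0.71],[[0,0,-2.5],[0,0,0],0.69],[[0,0,-2.5],[0,0,0],0.66],[[0,0,-2.5],[0,0,0],0.6],[[0,0,-2.5],[0,0,0],0.4],[[0,0,-2.5],[0,0,0],0.3],[[0,0,-2.5],[0,0,0],0.3],[[0,0,-30],[0,0,0],0.3],[[0,0,-60],[0,0,0],0.3],[[0,0,-60],[0,0,0],0.3],[[0,0,-60],[0,0,0],0.3]]'

```text
time: 37.5
ee_pos: [0.5932, 0.3241, 0.21]
tcp_rot: [179.9, -0.0, 113.4]
wrist_force: [-0.6, 0.1, -0.4]
opening: 0.06
grasp_force: 0.0
```

```bash
python3 s.py; python3 - <<'E'
from h import *
s,ds=camera('scene');p,d=camera('top')
plan((420.1,195,170,80.9),(420,192.5,170,80.9))
cv2.imwrite('pics/fin3.png',cv2.resize(np.hstack([s[90:215,330:455]]),None,fx=5,fy=5,interpolation=cv2.INTER_CUBIC)[:600,:,::-1])
E
```

```text
60.0 0.0 [593.16 324.15 209.96] [ 1.7993e+02 -1.0000e-02  1.1338e+02] F [-0.6  0.1 -0.4] T [-0.01  0.03  0.01] q [28.7 22.4 26.4 93.9 -0.  95.3] 37.5
(420.1, 195, 170, 80.9) -> [-49.9, -209.5, 38.5] [-0.08, 0.03, 32.48]
(420, 192.5, 170, 80.9) -> [-52.1, -210.6, 38.5] [-0.08, 0.03, 32.48]
```

View pics/fin3.png

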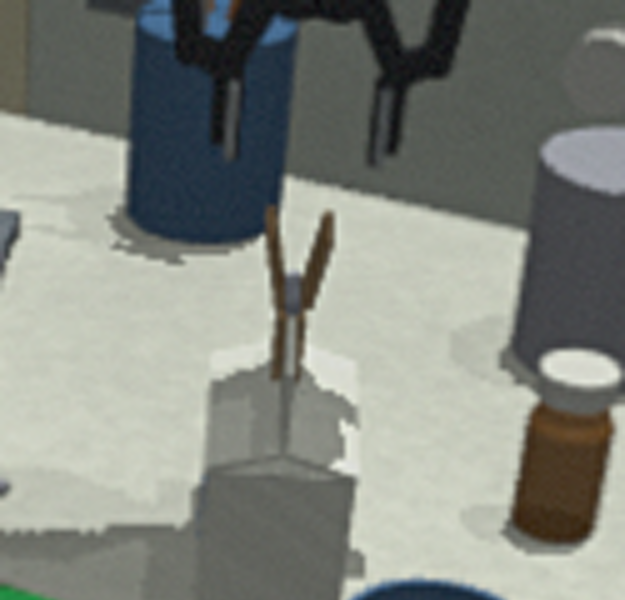

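Call:
play_rows --increments '[[[-51,-210,0],[0,0,32.5],0.3],[[-51,-210,0],[0,0,32.5],0.3],[[-51,-210,0],[0,0,32.5],0.3],[[-51,-210,0],[0,0,32.5],0.3],[[-51,-210,0],[0,0,32.5],0.3],[[-51,-210,38],[0,0,32.5],0.3],[[-51,-210,38],[0,0,32.5],0.3],[[-51,-210,38],[0,0,32.5],0.3],[[-51,-210,38],[0,0,32.5],0.3],[[-51,-210,38],[0,0,32.5],0.3]]'

```text
time: 38.6
ee_pos: [0.4211, 0.1943, 0.1724]
tcp_rot: [180.0, -0.0, 80.9]
wrist_force: [-0.5, 0.4, -0.1]
opening: 0.0599
grasp_force: 0.0
```

```bash
python3 s.py; python3 - <<'E'
from h import *
p,d=camera('top');P=cloud('top',d)*1000
u=np.array([np.cos(np.radians(113.4)),np.sin(np.radians(113.4))]);n=np.array([u[1],-u[0]])
w=P[(np.hypot(P[...,0]-598,P[...,1]-315)<60)&(P[...,2]>140)&(P[...,2]<175)]; a=(w[:,:2]-[602.6,305.4])@u;b=(w[:,:2]-[602.6,305.4])@n
print('clip1 along',a.min(),a.max(),np.percentile(a,[3,97]),'across',b.min(),b.max(),'z',np.percentile(w[:,2],98),len(w))
w=w[w[:,2]>157]; print([((w[:,:2]-[602.6,305.4])@v).round(1).min() for v in (u,n)],[((w[:,:2]-[602.6,305.4])@v).round(1).max() for v in (u,n)])
for sgn in (1,-1):
    k=w[sgn*((w[:,:2]-[602.6,305.4])@n)>0]; 
    if len(k)>5:
        v=np.linalg.svd(k[:,:2]-k[:,:2].mean(0),full_matrices=False)[2][0]; print('handle dir',np.degrees(np.arctan2(v[1],v[0]))%180,len(k))
plan((419.7,194,82.5,80.9))
E
```

```text
59.9 0.0 [421.05 194.28 172.4 ] [ 1.7995e+02 -3.0000e-02  8.0890e+01] F [-0.5  0.4 -0.1] T [-0.01  0.01  0.01] q [ 24.8  -7.8 -11.   86.7  -0.  123.9] 38.6
clip1 along 2.8004238187951036 40.50466992810146 [ 3.61498118 38.6601316 ] across -16.461029877834267 16.74634173952723 z 166.97741038249436 241
[np.float64(2.9), np.float64(-16.5)] [np.float64(40.5), np.float64(16.7)]
handle dir 113.6269941513197 85
handle dir 114.62601008476261 60
(419.7, 194, 82.5, 80.9) -> [-0.5, -1.3, 89.7] [0.04, -0.03, -0.01]
```

Call:
play_rows --increments '[[[-0.5,-1.2,40],[0,0,0],0.3],[[-0.5,-1.2,75],[0,0,0],0.3],[[-0.5,-1.2,89],[0,0,0],0.3],[[-0.5,-1.2,89],[0,0,0],0.3],[[-0.5,-1.2,89],[0,0,0],0.3],[[-0.5,-1.2,89],[0,0,0],1],[[-0.5,-1.2,89],[0,0,0],1],[[-0.5,-1.2,89],[0,0,0],1],[[-0.5,-1.2,89],[0,0,0],1],[[-0.5,-1.2,89],[0,0,0],1],[[-0.5,-1.2,89],[0,0,0],1],[[-0.5,-1.2,89],[0,0,0],1],[[-0.5,-1.2,80],[0,0,0],1],[[-0.5,-1.2,65],[0,0,0],1],[[-0.5,-1.2,40],[0,0,0],1],[[-0.5,-1.2,0],[0,0,0],1],[[-0.5,-1.2,-40],[0,0,0],1],[[-0.5,-1.2,-48],[0,0,0],1],[[-0.5,-1.2,-48],[0,0,0],1],[[-0.5,-1.2,-48],[0,0,0],1]]'

```text
time: 40.65
ee_pos: [0.419, 0.1935, 0.2189]
tcp_rot: [-180.0, 0.0, 80.9]
wrist_force: [0.8, -0.7, -0.6]
opening: 0.0165
grasp_force: 43.1
```

```bash
python3 s.py; python3 - <<'E'
from h import *
plan((610.6,285.2,220,113.4))
E
```

```text
16.5 43.1 [419.   193.53 218.94] [-1.7998e+02  1.0000e-02  8.0880e+01] F [ 0.8 -0.7 -0.6] T [0.05 0.03 0.02] q [ 24.8  -7.6  -5.8  91.9   0.  123.9] 40.65
(610.6, 285.2, 220, 113.4) -> [120.9, 174.6, -1.2] [-0.03, 0.01, -32.52]
```

Call:
play_rows --increments '[[[0,0,0],[0,0,-8],1],[[30,44,0],[0,0,-32.5],1],[[60,87,0],[0,0,-32.5],1],[[60,87,0],[0,0,-32.5],1],[[121,174.5,0],[0,0,-32.5],1],[[121,174.5,0],[0,0,-32.5],1],[[121,174.5,0],[0,0,-32.5],1],[[121,174.5,0],[0,0,-32.5],1],[[121,174.5,0],[0,0,-32.5],1],[[121,174.5,0],[0,0,-32.5],1],[[121,174.5,0],[0,0,-32.5],1]]'

```text
time: 41.75
ee_pos: [0.6098, 0.285, 0.2209]
tcp_rot: [179.9, -0.0, 113.4]
wrist_force: [0.2, 0.4, 1.0]
opening: 0.0165
grasp_force: 43.1
```

```bash
python3 s.py; python3 - <<'E'
from h import *
plan((610.6,285.2,160,113.4))
s,ds=camera('scene')
cv2.imwrite('pics/fin4.png',cv2.resize(s[90:215,330:455],None,fx=5,fy=5,interpolation=cv2.INTER_CUBIC)[:600,:,::-1])
E
```

```text
16.5 43.1 [609.82 284.97 220.89] [179.9   -0.   113.38] F [0.2 0.4 1. ] T [ 0.02 -0.   -0.06] q [25.  22.2 27.4 95.  -0.  91.7] 41.75
(610.6, 285.2, 160, 113.4) -> [-0.1, 0.7, 60.9] [0.1, -0.0, -0.02]
```

View pics/fin4.png

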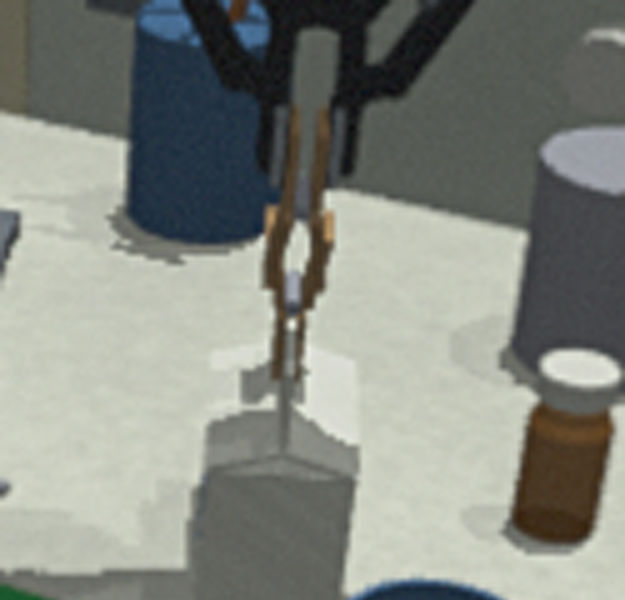

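Call:
play_rows --increments '[[[0,0,12],[0,0,0],1],[[0,0,28],[0,0,0],1],[[0,0,44],[0,0,0],1],[[0,0,56],[0,0,0],1],[[0,0,63],[0,0,0],1],[[0,0,66],[0,0,0],1],[[0,0,67],[0,0,0],1],[[0,0,67],[0,0,0],1]]'

```text
time: 42.6
ee_pos: [0.611, 0.2855, 0.1552]
tcp_rot: [179.8, -0.0, 113.4]
wrist_force: [-2.0, -1.4, 12.7]
opening: 0.0167
grasp_force: 45.4
```

```bash
python3 s.py
```

```text
16.7 45.4 [611.01 285.53 155.21] [ 1.7978e+02 -1.0000e-02  1.1337e+02] F [-2.  -1.4 12.7] T [-0.28  0.43  0.02] q [25.  21.4 19.  87.4 -0.  91.7] 42.6
```

Seated on the bar. Back off 1.5 mm, release slowly, retreat.

Call:
play_rows --increments '[[[0,0,-1.3],[0,0,0],1],[[0,0,-1.3],[0,0,0],1],[[0,0,-1.3],[0,0,0],0.79],[[0,0,-1.3],[0,0,0],0.77],[[0,0,-1.3],[0,0,0],0.75],[[0,0,-1.3],[0,0,0],0.73],[[0,0,-1.3],[0,0,0],0.71],[[0,0,-1.3],[0,0,0],0.69],[[0,0,-1.3],[0,0,0],0.66],[[0,0,-1.3],[0,0,0],0.6],[[0,0,-1.3],[0,0,0],0.4],[[0,0,-1.3],[0,0,0],0.3],[[0,0,-1.3],[0,0,0],0.3],[[0,0,-30],[0,0,0],0.3],[[0,0,-65],[0,0,0],0.3],[[0,-150,-75],[0,0,0],0.3],[[0,-200,-75],[0,0,0],0.3],[[0,-200,-75],[0,0,0],0.3],[[0,-200,-75],[0,0,0],0.3],[[0,-200,-75],[0,0,0],0.3]]'

```text
time: 44.6
ee_pos: [0.4224, 0.204, 0.2287]
tcp_rot: [180.0, -0.0, 113.4]
wrist_force: [1.2, 0.1, 0.7]
opening: 0.0597
grasp_force: 0.0
```

```bash
python3 s.py; python3 - <<'E'
from h import *
p,d=camera('top');s,ds=camera('scene');P=cloud('top',d)*1000
u=np.array([np.cos(np.radians(113.4)),np.sin(np.radians(113.4))]);n=np.array([u[1],-u[0]])
w=P[(np.hypot(P[...,0]-602,P[...,1]-305)<70)&(P[...,2]>150)&(P[...,2]<180)]; a=(w[:,:2]-[602.6,305.4])@u;b=(w[:,:2]-[602.6,305.4])@n
for k in (a>0,a<0): print('along',a[k].min(),a[k].max(),'across',b[k].min(),b[k].max(),'z',np.percentile(w[k][:,2],97))
circ(P/1000,'lid',(572,12),60,.08,.098);circ(P/1000,'knob',(572,12),60,.106,.12);circ(P/1000,'mug',(740,141),60,.08,.095)
print('soap',P[160,357]); print([np.round(t,1) for t in tablets(p,d)])
A=cv2.resize(s[90:215,330:455],(400,400));B=cv2.resize(p[140:360,100:400],(400,293)); B=cv2.copyMakeBorder(B,0,107,0,0,cv2.BORDER_CONSTANT)
cv2.imwrite('pics/end.png',np.hstack([A,B])[:,:,::-1])
E
```

```text
59.7 0.0 [422.45 204.   228.72] [179.98  -0.   113.39] F [1.2 0.1 0.7] T [ 0.04 -0.1   0.03] q [25.8 -6.5 -3.7 92.8  0.  92.4] 44.6
along 3.4184415662812166 40.38146465335427 across -16.012090411744353 16.747611884469492 z 166.6972215518372
along -38.68589432426259 -1.6378808778055776 across -16.07918317688115 15.45436808191535 z 167.38501528153947
lid [572.   12.9] [91.8 92.3] 89.9
knob [571.7  12.5] [35.8 36.7] 115.7
mug [740.4 140.9] [77.5 79.9] 89.1
soap [ 759.35472504 -103.06834836  163.74937784]
[]
```

View pics/end.png

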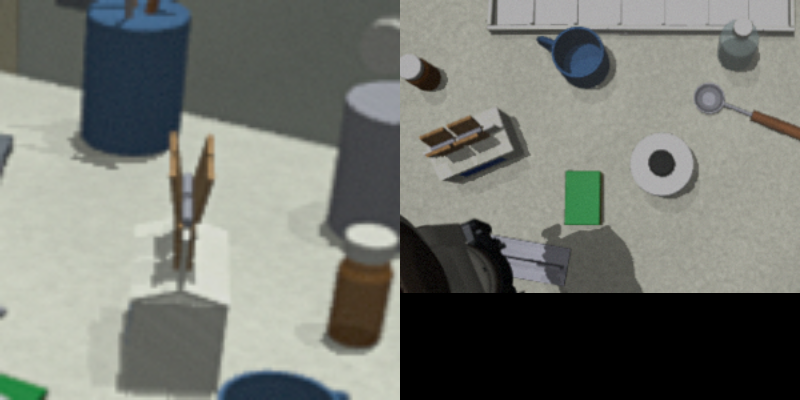

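Both clips sit upright side by side on the fin (left crop ~ (188,200)). The lid is home, the worktop is clear of tablets, and the mug and soap are standing.

```bash
python3 -c "
from workcell import workorder
print(workorder.job_done())"
```

```text
the job is handed in; nothing more can be done
None
```

I handed the job in after about 45 s on the robot clock: four tablets in the jar, lid screwed fully home (it dropped straight into the thread gap when set down, so it needed only a 12° backward turn), both clips upright side by side on the carton fin, and mug and soap still standing.

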